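# Unstack a sample cup and pile its spacer plate

## Task

On the lab bench a white cup stands on a black rectangular spacer plate that covers a second cup fixed in a metal block. Lift the upper cup off, keeping it upright, and stand it in the blue tray; then take the spacer plate off the lower cup and lay it squarely on top of the pile of rectangular plates of the same shape (not on the round discs). Set both down without dropping them, leave the pile where it is, and let go.

Things in the scene. Friction and masses are not known exactly. Their poses are not given: they have to be found in the camera images.
- cup: The upper cup: white plastic, round, open at the top, 50 mm outside diameter, 40 mm high, 5 mm wall, about 90 g, standing upright about centred on the spacer plate, so its rim is 95 mm above the bench at the start. Origin: centre of its underside; z up, its yaw does not matter.
- spacer: The spacer plate to move: flat black rectangular plastic plate, 100 mm (its x) by 56 mm (its y) by 10 mm thick (z), about 90 g. It lies flat under the upper cup, on the rim of a second white cup (50 mm diameter) that is fixed in a square metal block (90 by 90 by 15 mm) fixed to the bench; the lower cup's rim is 45 mm above the bench and 30 mm above the block. Origin: centre of the plate's underside.
- pile_plate: The top plate of the pile: a loose plate of the same shape and size as the spacer plate, 100 mm (x) by 56 mm (y) by 10 mm (z), lying on one more such plate, so the pile's top is 20 mm above the bench. Origin: centre of this top plate's underside, 10 mm above the bench. A separate pile of two round black discs, 74 mm in diameter, is not this pile.
- tray: Shallow open blue plastic tray fixed to the bench, 150 mm (x) by 130 mm (y) outside, 18 mm high, walls and floor 4 mm thick (the inside floor is 4 mm above the bench). Origin: centre of its underside, on the bench; x along its longer side.

How it is judged:
By the outcome, as a careful person would: the job done as asked, in the order asked, and still so for the second after the job is handed in, with the robot touching nothing.
It also fails if it takes over 61 s, if anything falls off the work surface, if the arm or the gripper's body presses on something with over 40 N, if the wrist force passes 120 N, or if a joint passes its speed limit or range.

## Robot

A 7-joint arm with a two-finger parallel gripper is mounted at the origin on the work surface. World frame = base frame: x ahead of the robot, y to its left, z up, the work surface at z = 0. Lengths are in m, angles in rad, forces in N, time in s.
With the tool pointing down it reaches from about 0.425 to 0.925 m from the base axis. Payload 6.8 kg.
Tool frame: the origin (TCP) lies midway between the tips of the shut fingers; the grasp point (between the pads) lies 19 mm behind it; x points along the fingers, z is the direction in which the jaws open and shut, and the axes are right-handed (so a half turn about x gives the same grasp; the last joint's range is limited). The gripper opens to 85 mm and grips with 20 to 120 N. Pads are 22 mm wide; open, the fingers measure 114 mm over their backs; the gripper's body (76 mm by 85 mm) begins 54 mm behind the grasp point. The pads swing forward as they close: fully open they stand 13 mm farther back than shut.
Start: joints at [-1.319, 0.477, 0.022, 1.555, -0.011, 1.109, -0.083], TCP at [0.238, 0.632, 0.231] pointing down, gripper open.
Joint ranges: [-2.96, 2.96], [-0.34, 2.1], [-1.41, 1.46], [0.24, 2.44], [-1.37, 4.51], [0.17, 1.92], [-2.96, 2.96]. Speed limits (rad/s): [2.39, 2.39, 3.14, 3.14, 3.14, 3.14, 3.14].

## Interface

Orientations are given as a unit quaternion [w, x, y, z].
In Python, from station import bot gives the robot as it stands. The module is installed in compiled form; this text tells all that it offers.
- The arm moves only by the shell command python3 -m jog 'ROWS' [FORCE]. ROWS is text: rows parted by semicolons, each of 7 numbers parted by spaces: the shift along the tool's x, y, z in mm, then the turn, a rotation vector about the tool's x, y, z in units of 6 degrees (1.0 is 6 degrees), then the finger opening in mm, from 0 to 85.4. A call has 1 to 5 rows; each row shifts and turns the commanded pose from where the row before left it, along the tool's axes as they then stand; what a row does not reach is not made up. A row lasts 1/10 s, in which the tool goes at most 50 mm and 8.59 degrees, less where a joint would pass 70% of its speed; a pose out of reach is approached as far as the arm can. A call with a gripper value outside its range is refused whole. The fingers move at their own pace and stop on an object; FORCE is the grip in N (left out, the last holds). Time passes only in rows, so rows that do not move let the fingers close. It gives the time, the measured TCP pose, the force and the opening at its end, in the units of the state.
- bot.get_obs(): the state, without advancing time (a new reading comes with each control period).
- bot.read_camera(name): name is "side" or "top" or "wrist"; returns (picture, depth): 480x640x3 uint8, red, green, blue; 480x640 float32, m along the optical axis (not along the pixel's ray), 0 where there is no reading.
- bot.calibration(name): a dict with "fx", "fy", "cx", "cy" (pixels), "T" (4x4, takes a point from camera to world coordinates). Camera axes: x right, y up, looking along -z (the intrinsics and any distortion apply to the point x, -y, -z); pixel columns grow to the right and rows downward; lengths in m; the calibration is good to about 2 mm. A picture is of the moment at which its call begins: read the wrist's pose just before it. calibration takes no time and is no camera call; for the wrist camera it gives the pose at the moment of the call.
- bot.hand_in(): hands the job in, once; it reports no verdict.
The state is a dict: "t": time; "q": joint angles; "joint_vel": joint speeds; "joint_torque": joint torques, N m; "eef_pos": TCP position; "tool_rot": TCP orientation; "contact_force": force on the tool from outside, world axes, zero at the start; "torque": the same for the moment, N m; "gripper_width": opening from 0.0 (shut) to 1.0 (fully open).
Only numpy, scipy, OpenCV 4.12 (cv2) and the standard library are available. Lean on these libraries where they do the work, as an engineer would, in place of code of your own. Each camera call takes 0.05 s, during which the arm holds its last target.

## Working session

There is one attempt and no reset: what is moved stays moved. The work goes in short steps, Python scripts to look and compute and a shell command to move; the robot and the scene stay as the last step left them, time stands still between calls to the robot, and variables do not carry over. Pictures are saved under pics/ and viewed, and the job is handed in when it is done.

```bash
mkdir -p pics
python3 - <<'E'
from station import bot
import cv2,numpy as np
o=bot.get_obs();print(o)
for n in("side","top","wrist"):
    c=bot.calibration(n);p,d=bot.read_camera(n)
    cv2.imwrite(f"pics/{n}0.png",p[:,:,::-1]);np.save(f"{n}0.npy",d)
    print(n,c)
E
```

```text
{'t': 0.0, 'q': array([-1.31911881,  0.47781402,  0.02236859,  1.55643544, -0.0115275 ,
        1.10931007, -0.08310746]), 'joint_vel': array([ 0.00012829,  0.00082833,  0.0009581 ,  0.00118958, -0.00033703,
        0.00027458, -0.00088378]), 'joint_torque': array([ 2.72472889e-04, -5.96447682e+01,  1.60764076e+00, -2.81199396e+01,
        1.25049221e-02,  9.05635301e-03,  2.01999927e-05]), 'eef_pos': array([0.23746035, 0.63122404, 0.23032371]), 'tool_rot': array([ 0.5808885 , -0.40287038,  0.58190424,  0.40205903]), 'contact_force': array([0.57649865, 0.69264945, 0.33595587]), 'torque': array([ 0.02834529,  0.01203317, -0.01484447]), 'gripper_width': 1.0005738514767948}
side {'fx': 501.4173132991354, 'fy': 501.4173132991354, 'cx': 320.26521666747914, 'cy': 241.84576668369573, 'T': array([[-0.7428407 ,  0.37760613, -0.55281218,  0.10253991],
       [-0.66946371, -0.42201813,  0.61132564,  0.50754103],
       [-0.00245645,  0.82420526,  0.56628584,  0.53024756],
       [ 0.        ,  0.        ,  0.        ,  1.        ]])}
top {'fx': 524.0646009123597, 'fy': 524.0646009123597, 'cx': 318.2439641443299, 'cy': 234.19863806780845, 'T': array([[-0.0884722 ,  0.97067935, -0.22350451,  0.32412082],
       [-0.99607658, -0.08667365,  0.01786437,  0.01645594],
       [-0.00203137,  0.22420811,  0.97453917,  1.05714337],
       [ 0.        ,  0.        ,  0.        ,  1.        ]])}
wrist {'fx': 398.33626246401775, 'fy': 398.33626246401775, 'cx': 328.47624398447965, 'cy': 241.58904695512575, 'T': array([[ 0.35224536, -0.89536847, -0.27246745,  0.16794941],
       [ 0.93590703,  0.33664208,  0.10368288,  0.65813468],
       [-0.00111037, -0.29152602,  0.95656226,  0.37284619],
       [ 0.        ,  0.        ,  0.        ,  1.        ]])}
```

View pics/top0.png

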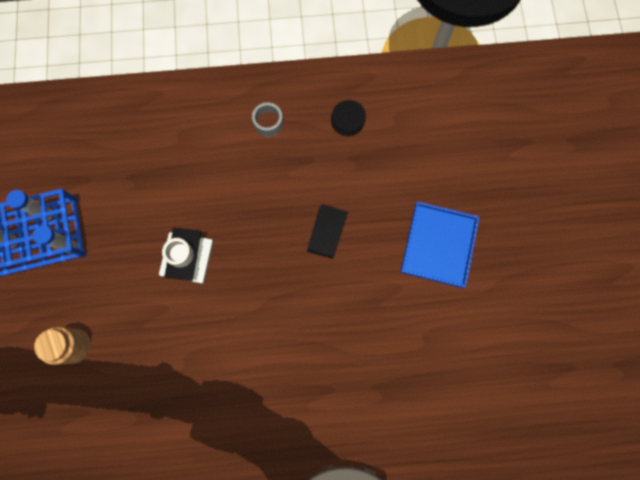

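View pics/side0.png

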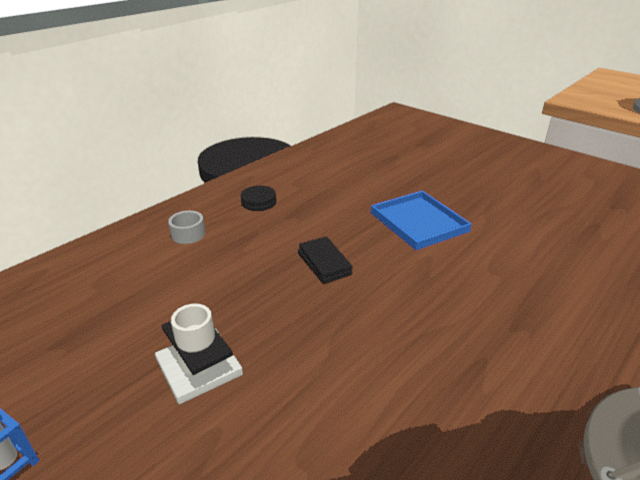

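View pics/wrist0.png

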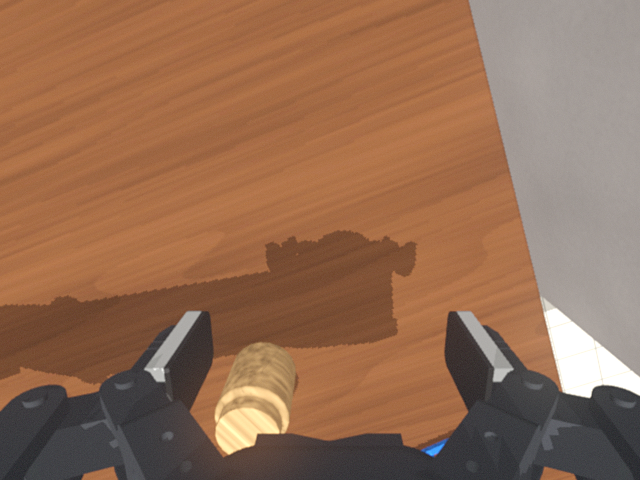

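```bash
cat > h.py <<'E'
import numpy as np,cv2
from scipy.spatial.transform import Rotation as R
def cloud(d,c):
    v,u=np.mgrid[0:480,0:640]
    P=np.stack([(u-c['cx'])/c['fx']*d,-(v-c['cy'])/c['fy']*d,-d],-1)
    W=P@c['T'][:3,:3].T+c['T'][:3,3]
    W[d==0]=np.nan
    return W
E
python3 - <<'E'
from h import *
from station import bot
for n in("top","side"):
    c=bot.calibration(n);d=np.load(n+"0.npy");W=cloud(d,c)
    im=cv2.imread(f"pics/{n}0.png");h,s,v=cv2.split(cv2.cvtColor(im,cv2.COLOR_BGR2HSV))
    reg={'top':{'cupsp':(150,220,220,290),'pile':(300,355,198,265),'tray':(395,485,195,295)},
         'side':{'cupsp':(145,250,295,405),'pile':(290,360,230,290),'tray':(365,475,185,250)}}[n]
    for k,(a,b,e,f) in reg.items():
        m=np.zeros((480,640),bool);m[e:f,a:b]=1
        def rect(mm,l):
            X=W[mm];X=X[~np.isnan(X[:,0])]
            if len(X)<10:print(l,len(X));return
            r=cv2.minAreaRect((X[:,:2]*1000).astype(np.float32))
            print(n,l,len(X),'zmed',np.round(np.median(X[:,2])*1000,1),'mean',np.round(X.mean(0)*1000,1),'rect',np.round(r[0],1),np.round(r[1],1),round(r[2],1))
        z=W[:,:,2]
        if k=='tray': rect(m&(h>100)&(h<130)&(s>150),'tray')
        if k=='pile': rect(m&(v<45),'piledark'); rect(m&(v<45)&(z>.014),'pilez')
        if k=='cupsp':
            rect(m&(z>.085),'cuprim');rect(m&(v<60)&(z>.048)&(z<.06),'spacer');rect(m&(s<60)&(v>120)&(z<.025)&(z>.008),'block')
    top=cv2.resize(im[195:300,140:490] if n=='top' else im[180:410,140:480],None,fx=2.2,fy=2.2,interpolation=cv2.INTER_CUBIC)
    cv2.imwrite(f"pics/{n}0z.png",top)
z=cloud(np.load("top0.npy"),bot.calibration("top"))
for u,v in[(52,345),(40,225),(16,198),(267,118),(250,300),(345,470)]:print(u,v,np.round(z[v,u],3))
E
```

```text
top cuprim 246 zmed 93.0 mean [535.9 267.2  92.6] rect [536.7 267.9] [49.3 48.3] 42.5
top spacer 743 zmed 53.8 mean [537.9 260.4  53.9] rect [539.7 264.5] [ 55.4 100.1] 79.0
top block 589 zmed 13.7 mean [532.5 248.3  13.6] rect [539.8 268.9] [90.5 90.2] 74.6
top piledark 1238 zmed 19.4 mean [567.4 -20.1  19.2] rect [568.2 -20.2] [55.2 99.3] 68.3
top pilez 1206 zmed 19.4 mean [567.9 -20.6  19.4] rect [568.4 -20.7] [53.4 97.8] 67.1
top tray 4661 zmed 4.1 mean [ 522.1 -249.4    5.4] rect [ 521.3 -247.9] [130.3 151.5] 70.3
side cuprim 750 zmed 93.8 mean [534.8 271.7  92.7] rect [536.1 270.4] [49.1 49.2] 38.6
side spacer 1091 zmed 56.2 mean [513.4 279.   55.7] rect [538.9 269.1] [ 54.5 100.2] 78.2
side block 2008 zmed 16.2 mean [525.1 289.1  15.8] rect [539.6 271.9] [89.7 92.5] 74.9
side piledark 628 zmed 16.6 mean [557.6  -2.9  15.2] rect [567.2 -15.7] [ 55.8 101.7] 69.4
side pilez 367 zmed 20.7 mean [560.4  -8.8  19.8] rect [567.7 -17.2] [54.  98.6] 67.9
side tray 3297 zmed 6.5 mean [ 519.4 -245.4    8.8] rect [ 520.  -244.7] [132.4 153. ] 70.5
52 345 [0.384 0.494 0.095]
40 225 [0.633 0.565 0.014]
16 198 [0.658 0.554 0.121]
267 118 [ 0.836  0.086 -0.002]
250 300 [ 0.444  0.146 -0.005]
345 470 [ 0.112 -0.012  0.012]
```

View pics/top0z.png

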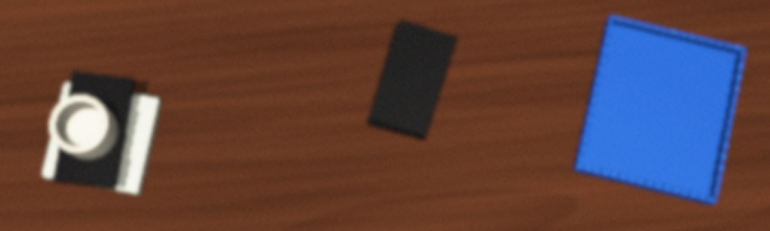

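View pics/side0z.png

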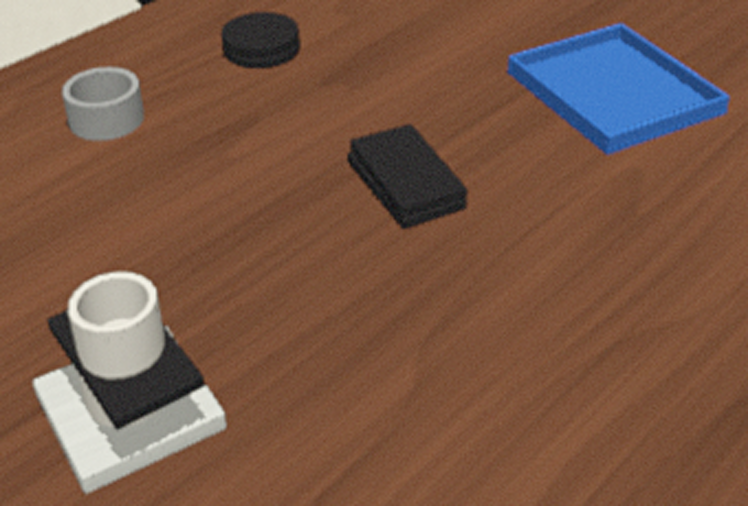

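```bash
cat >> h.py <<'E'
def go(pos,phi,o):
    """delta to pos (mm), tool z at yaw phi deg (or phi+180), pointing straight down"""
    w,x,y,z=o['tool_rot'];Rc=R.from_quat([x,y,z,w])
    best=None
    for p in(phi,phi+180):
        a=np.radians(p);zz=np.array([np.cos(a),np.sin(a),0]);xx=np.array([0,0,-1.]);yy=np.cross(zz,xx)
        Rt=R.from_matrix(np.c_[xx,yy,zz]);rv=(Rc.inv()*Rt).as_rotvec()
        if best is None or np.linalg.norm(rv)<np.linalg.norm(best[0]):best=(rv,p,Rt)
    rv,p,Rt=best;d=np.array(pos)-o['eef_pos']*1000
    zc=Rc.as_matrix()[:,2]
    print('t',round(o['t'],2),'pos',np.round(o['eef_pos']*1000,1),'zyaw',round(np.degrees(np.arctan2(zc[1],zc[0])),1),'F',np.round(o['contact_force'],1),'w',round(o['gripper_width']*85.4,1),'q',np.round(o['q'],2))
    print('target yaw',p,'turn units',np.round(np.degrees(rv)/6,2),'| shift in current axes',np.round(Rc.inv().apply(d),1),'| in final axes',np.round(Rt.inv().apply(d),1))
E
python3 - <<'E'
from h import *
from station import bot
go((536.4,269.2,200),79,bot.get_obs())
E
```

```text
t 0.15 pos [237.5 631.4 230.6] zyaw 69.4 F [-0.2 -0.1 -0.4] w 85.5 q [-1.32  0.48  0.02  1.56 -0.01  1.11 -0.08]
target yaw 79 turn units [-1.6  -0.01  0.  ] | shift in current axes [  30.9 -407.2 -233.7] | in final axes [  30.6 -362.5 -298.5]
```

```bash
python3 -m jog '0 -25 -14 0 0 0 85; 0 -38 -22 0 0 0 85; 0 -38 -22 0 0 0 85; 0 -38 -22 0 0 0 85; 0 -38 -22 0 0 0 85' 40; python3 -m jog '0 -38 -22 0 0 0 85; 0 -38 -22 0 0 0 85; 0 -38 -22 0 0 0 85; 0 -25 -14 -0.8 0 0 85; 0 -10 -6 -0.8 0 0 85'
python3 - <<'E'
from h import *
from station import bot
go((536.4,269.2,200),79,bot.get_obs())
E
```

```text
t: 0.65
eef_pos: [0.3682, 0.4723, 0.2311]
tool_rot: [0.581, -0.403, 0.582, 0.402]
contact_force: [0.8, 0.6, 0.0]
gripper_width: 0.989
t: 1.15
eef_pos: [0.4798, 0.3377, 0.2312]
tool_rot: [0.546, -0.45, 0.546, 0.449]
contact_force: [0.2, -0.1, -0.4]
gripper_width: 0.998
t 1.15 pos [479.8 337.7 231.2] zyaw 78.9 F [ 0.2 -0.1 -0.4] w 85.2 q [-0.8   0.33  0.11  1.78 -0.04  1.03  0.69]
target yaw 79 turn units [-0.02 -0.01  0.01] | shift in current axes [ 31.3 -68.8 -56.2] | in final axes [ 31.2 -68.7 -56.4]
```

```bash
python3 -m jog '0 -35 -28 0 0 0 85; 10 -34 -28 0 0 0 85; 0 0 0 0 0 0 85';  python3 - <<'E'
from h import *
from station import bot
go((536.4,269.2,200),79,bot.get_obs())
p,d=bot.read_camera('wrist');c=bot.calibration('wrist')
np.savez('w1.npz',p=p,d=d,**c)
cv2.imwrite('pics/w1.png',p[:,:,::-1])
W=cloud(d,c);z=W[:,:,2]
im=p[:,:,::-1].copy();h,s,v=cv2.split(cv2.cvtColor(im,cv2.COLOR_BGR2HSV))
r=np.hypot(W[:,:,0]-.538,W[:,:,1]-.268)<.075
for l,m in(('rim',r&(z>.088)&(z<.1)),('sp',r&(z>.048)&(z<.06)&(v<70)),('block',r&(z>.008)&(z<.02))):
    X=W[m]*1000;q=cv2.minAreaRect(X[:,:2].astype(np.float32));print(l,len(X),np.median(X[:,2]),q)
E
```

```text
t: 1.45
eef_pos: [0.538, 0.2658, 0.2202]
tool_rot: [0.547, -0.448, 0.549, 0.445]
contact_force: [-0.2, -0.9, 0.1]
gripper_width: 0.994
t 1.45 pos [538.  265.8 220.2] zyaw 78.4 F [-0.2 -0.9  0.1] w 84.9 q [-0.68  0.37  0.14  1.76 -0.06  1.02  0.85]
target yaw 79 turn units [-0.1  -0.04  0.01] | shift in current axes [20.2  2.3  3.1] | in final axes [20.2  2.2  3. ]
rim 1600 94.71059347165884 ((535.34130859375, 274.71319580078125), (49.172630310058594, 49.171897888183594), 15.9130277633667)
sp 0 nan ((0.0, 0.0), (0.0, 0.0), 0.0)
block 2878 15.029847058659895 ((538.5211181640625, 276.251220703125), (90.21855163574219, 89.96450805664062), 75.02024841308594)
  return _methods._mean(a, axis=axis, dtype=dtype,
  ret = ret.dtype.type(ret / rcount)
```

View pics/w1.png

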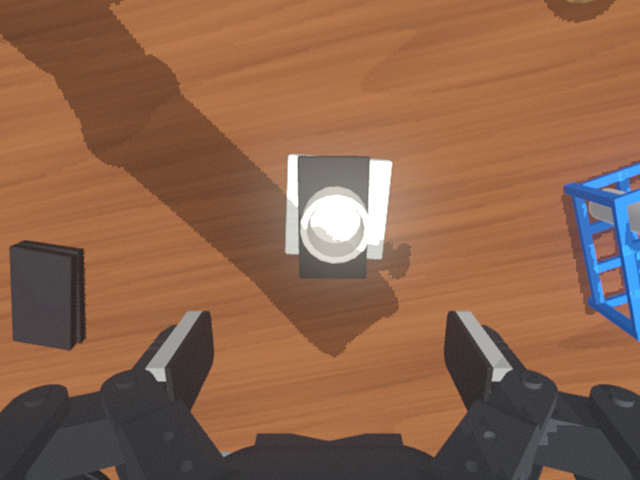

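```bash
cat >> h.py <<'E'
def seg(W,im,ctr,rad,specs):
    v=im.max(2);z=W[:,:,2]*1000;r=np.hypot(W[:,:,0]*1000-ctr[0],W[:,:,1]*1000-ctr[1])<rad
    for l,z0,z1,v0,v1 in specs:
        m=r&(z>z0)&(z<z1)&(v>=v0)&(v<=v1);m=cv2.morphologyEx(m.astype(np.uint8),cv2.MORPH_OPEN,np.ones((3,3)))>0
        X=W[m]*1000
        if len(X)<20:print(l,len(X));continue
        q=cv2.minAreaRect(X[:,:2].astype(np.float32));print(l,len(X),'z',round(float(np.median(X[:,2])),1),'ctr',np.round(q[0],1),'size',np.round(q[1],1),'ang',round(q[2],1),'mean',np.round(X.mean(0),1))
E
python3 - <<'E'
from h import *
from station import bot
S=[('rim',88,102,0,255),('sp',49,62,0,110),('block',8,22,100,255)]
for n in('wrist','top','side'):
    c=bot.calibration(n);p,d=bot.read_camera(n)
    W=cloud(d,c);print(n);seg(W,p,(538,270),75,S);seg(W,p,(568,-18),75,[('pile',14,28,0,70)])
o=bot.get_obs();go((536.4,269.2,200),79,o);go((536.4,269.2,200),79,bot.get_obs())
E
```

```text
wrist
rim 1564 z 94.4 ctr [537.3 270.8] size [49.1 48.7] ang 88.7 mean [536.9 270.8  94. ]
sp 1396 z 54.7 ctr [540.3 268.3] size [55.1 99.9] ang 78.6 mean [576.2 258.8  54.7]
block 2854 z 14.7 ctr [540.7 272.2] size [90.1 89.8] ang 74.9 mean [540.5 280.9  14.7]
pile 494 z 17.6 ctr [566.9   5.6] size [110.1  45.9] ang 5.5 mean [562.3   5.5  17.3]
top
rim 146 z 93.0 ctr [531.3 270.3] size [50.  36.9] ang 69.6 mean [529.4 268.8  92.8]
sp 665 z 53.8 ctr [539.2 264.6] size [ 54.9 100.1] ang 78.2 mean [525.5 259.   53.8]
block 553 z 13.8 ctr [539.8 269.5] size [91.4 90.4] ang 75.4 mean [530.4 245.4  13.7]
pile 1305 z 19.3 ctr [569.2 -22.2] size [ 55.8 100.9] ang 67.1 mean [568.5 -21.9  19.2]
side
rim 617 z 94.8 ctr [536.5 270.4] size [49.3 49.4] ang 10.3 mean [535.1 271.6  94. ]
sp 1167 z 56.3 ctr [538.8 268.3] size [ 56.2 100.9] ang 78.3 mean [514.6 278.1  55.7]
block 1972 z 16.2 ctr [540.2 272.1] size [89.6 91.9] ang 75.3 mean [524.9 289.2  15.8]
pile 1180 z 21.5 ctr [568.6 -18.5] size [ 55.2 100.3] ang 67.2 mean [564.  -14.6  21.1]
t 1.65 pos [533.5 274.8 221.2] zyaw 79.1 F [-0.4  1.2 -0.7] w 85.4 q [-0.68  0.36  0.13  1.76 -0.06  1.02  0.85]
target yaw 79 turn units [ 0.01  0.   -0.01] | shift in current axes [21.2 -3.9 -5. ] | in final axes [21.2 -3.9 -5. ]
t 1.65 pos [533.5 274.8 221.2] zyaw 79.1 F [-0.4  1.2 -0.7] w 85.4 q [-0.68  0.36  0.13  1.76 -0.06  1.02  0.85]
target yaw 79 turn units [ 0.01  0.   -0.01] | shift in current axes [21.2 -3.9 -5. ] | in final axes [21.2 -3.9 -5. ]
```

```bash
python3 -m jog '0 -4 -4 0 0 0 85; 30 0 0 0 0 0 85; 30 0 0 0 0 0 85; 20 0 0 0 0 0 85; 0 0 0 0 0 0 85'; python3 -m jog '0 0 0 0 0 0 85; 0 0 0 0 0 0 85';python3 - <<'E'
from h import *
from station import bot
o=bot.get_obs();c=bot.calibration('wrist');p,d=bot.read_camera('wrist');cv2.imwrite('pics/w2.png',p[:,:,::-1])
W=cloud(d,c);seg(W,p,(538,270),75,[('rim',88,102,0,255),('sp',49,62,0,110),('block',8,22,100,255)])
go((536.8,270,63),78.4,o)
E
```

```text
t: 2.15
eef_pos: [0.5352, 0.2687, 0.1386]
tool_rot: [0.543, -0.45, 0.547, 0.451]
contact_force: [-0.6, -1.0, 0.3]
gripper_width: 0.996
t: 2.35
eef_pos: [0.5383, 0.2697, 0.1429]
tool_rot: [0.546, -0.45, 0.545, 0.45]
contact_force: [-0.0, -0.6, -0.1]
gripper_width: 0.996
rim 2992 z 94.4 ctr [537.5 270.8] size [49.5 49.1] ang 6.8 mean [537.  270.7  93.8]
sp 3653 z 54.7 ctr [540.7 268.4] size [ 56.1 100.6] ang 78.1 mean [534.1 260.6  54.7]
block 3972 z 14.7 ctr [540.6 272.2] size [90.2 89.6] ang 74.8 mean [539.1 281.4  14.7]
t 2.35 pos [538.3 269.7 142.9] zyaw 79.0 F [-0.  -0.6 -0.1] w 85.0 q [-0.66  0.45  0.13  1.83 -0.07  0.86  0.88]
target yaw 78.4 turn units [0.1  0.02 0.02] | shift in current axes [79.9  1.7 -0.1] | in final axes [79.9  1.6  0. ]
```

View pics/w2.png

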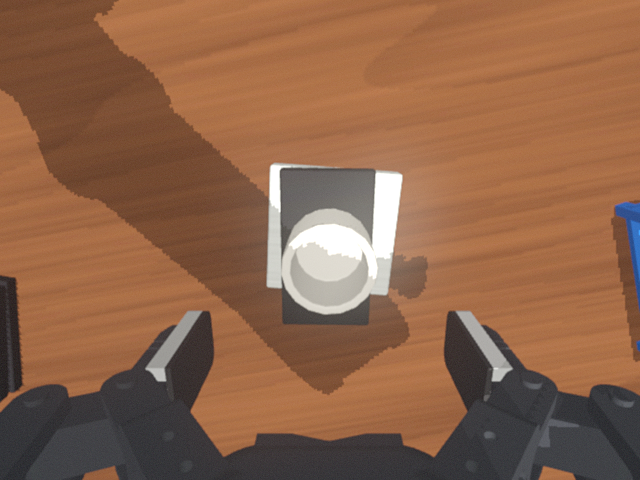

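Cup rim (330,268) lies centred between the finger pads (cols 212 and 446); the spacer edges (282–372) are aligned with the jaws. Descending.

```bash
python3 -m jog '20 1 0 0 0 0 85; 30 0 0 0 0 0 85; 20 0 0 0 0 0 85; 10 0 0 0 0 0 85; 0 0 0 0 0 0 85'; python3 -m jog '0 0 0 0 0 0 85; 0 0 0 0 0 0 70; 0 0 0 0 0 0 70; 0 0 0 0 0 0 60; 0 0 0 0 0 0 60';python3 - <<'E'
from h import *
from station import bot
o=bot.get_obs();c=bot.calibration('wrist');p,d=bot.read_camera('wrist');cv2.imwrite('pics/w3.png',p[:,:,::-1])
p,d=bot.read_camera('side');cv2.imwrite('pics/s3.png',cv2.resize(p[260:420,110:300,::-1],None,fx=4,fy=3.7))
go((537.2,270.6,63),78.4,o)
E
```

```text
t: 2.9
eef_pos: [0.5362, 0.2689, 0.0609]
tool_rot: [0.545, -0.45, 0.546, 0.45]
contact_force: [-0.5, -1.1, 1.0]
gripper_width: 0.995
t: 3.4
eef_pos: [0.5367, 0.2691, 0.0617]
tool_rot: [0.546, -0.45, 0.545, 0.45]
contact_force: [-0.2, 0.6, -0.9]
gripper_width: 0.702
t 3.4 pos [536.7 269.1  61.7] zyaw 79.0 F [-0.2  0.6 -0.9] w 60.0 q [-0.65  0.56  0.11  1.87 -0.09  0.71  0.89]
target yaw 78.4 turn units [0.1 0.  0. ] | shift in current axes [-1.3 -0.2  1.6] | in final axes [-1.3 -0.2  1.6]
```

View pics/w3.png

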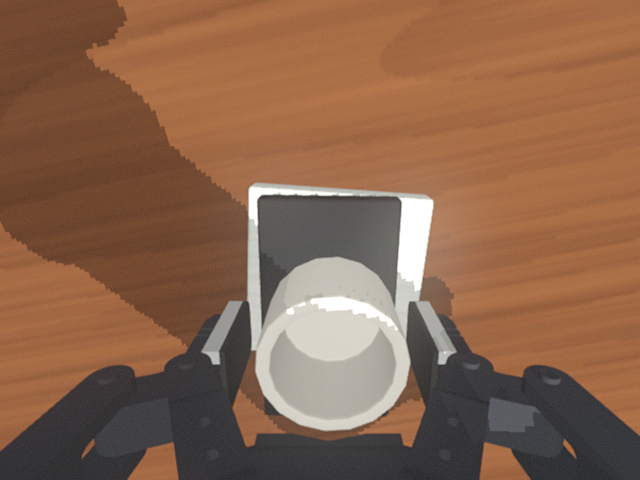

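View pics/s3.png

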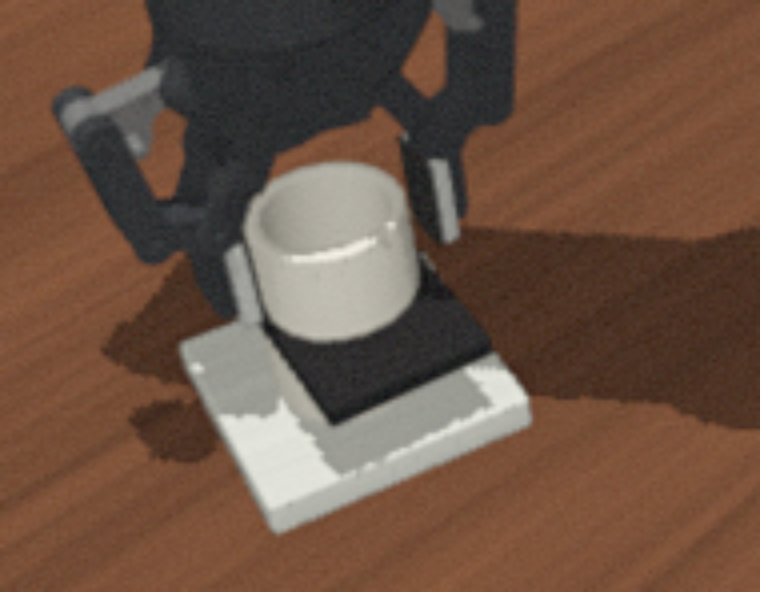

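```bash
python3 -m jog '0 0 1.5 0 0 0 60; 0 0 0 0 0 0 52; 0 0 0 0 0 0 45; 0 0 0 0 0 0 45; 0 0 0 0 0 0 45' 40; python3 -m jog '0 0 0 0 0 0 45; -4 0 0 0 0 0 45; -10 0 0 0 0 0 45; -20 0 0 0 0 0 45; 0 0 0 0 0 0 45';python3 - <<'E'
from h import *
from station import bot
o=bot.get_obs();c=bot.calibration('wrist');p,d=bot.read_camera('wrist');cv2.imwrite('pics/w4.png',p[:,:,::-1])
go((520.6,-248,160),70.2,o)
E
```

```text
t: 4.0
eef_pos: [0.5369, 0.2707, 0.0616]
tool_rot: [0.546, -0.45, 0.546, 0.45]
contact_force: [-1.8, 0.9, 4.6]
gripper_width: 0.583
t: 4.5
eef_pos: [0.5386, 0.2712, 0.0979]
tool_rot: [0.547, -0.45, 0.544, 0.449]
contact_force: [1.4, 0.2, -0.9]
gripper_width: 0.578
t 4.5 pos [538.6 271.2  97.9] zyaw 79.0 F [ 1.4  0.2 -0.9] w 49.4 q [-0.66  0.51  0.12  1.85 -0.08  0.77  0.88]
target yaw 70.2 turn units [1.46 0.03 0.03] | shift in current axes [ -63.3  -82.  -512.8] | in final axes [ -62.1 -159.  -494.6]
```

View pics/w4.png

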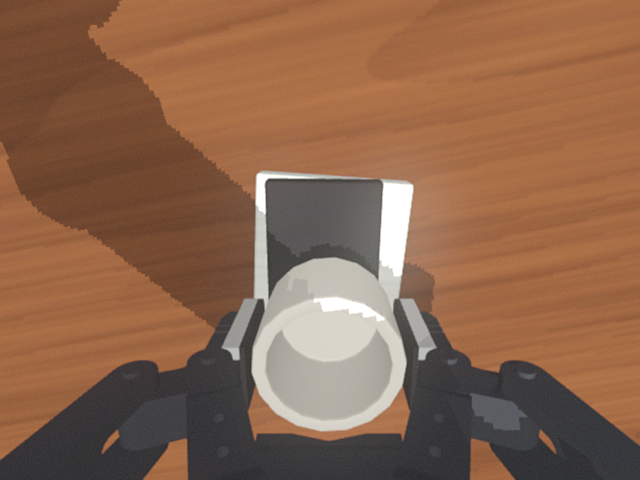

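Cup held upright between the pads (rim ellipse at (330,360)), spacer left in place. Moving to the tray.

```bash
python3 -m jog '-25 0 0 0 0 0 45; -20 -2 -15 0 0 0 45; -10 -5 -30 0 0 0 45; 0 -6 -40 0 0 0 45; 0 -6 -40 0 0 0 45'; python3 -m jog '0 -7 -42 0 0 0 45; 0 -7 -42 0 0 0 45; 0 -7 -42 0 0 0 45; 0 -7 -42 0 0 0 45; 0 -7 -42 0 0 0 45'; python3 -m jog '0 -7 -42 0 0 0 45; 0 -7 -42 0 0 0 45; 0 -7 -40 0 0 0 45; 0 -5 -25 0 0 0 45; 0 -2 -12 0 0 0 45';python3 -m jog '0 0 0 0.7 0 0 45; 0 0 0 0.75 0 0 45; 0 0 0 0 0 0 45; 0 0 0 0 0 0 45';python3 - <<'E'
from h import *
from station import bot
o=bot.get_obs();c=bot.calibration('wrist');p,d=bot.read_camera('wrist');cv2.imwrite('pics/w5.png',p[:,:,::-1])
c=bot.calibration('side');p,d=bot.read_camera('side');cv2.imwrite('pics/s5.png',p[:,:,::-1])
go((520.6,-246,120),70.2,o)
E
```

```text
t: 5.05
eef_pos: [0.5312, 0.1431, 0.15]
tool_rot: [0.545, -0.45, 0.545, 0.45]
contact_force: [0.7, -0.5, -1.3]
gripper_width: 0.577
t: 5.55
eef_pos: [0.525, -0.0703, 0.1497]
tool_rot: [0.545, -0.45, 0.546, 0.45]
contact_force: [1.1, -0.6, -1.4]
gripper_width: 0.574
t: 6.05
eef_pos: [0.5214, -0.2352, 0.1497]
tool_rot: [0.546, -0.449, 0.547, 0.449]
contact_force: [0.4, -0.3, -0.4]
gripper_width: 0.576
t: 6.45
eef_pos: [0.5226, -0.2309, 0.1499]
tool_rot: [0.577, -0.408, 0.578, 0.408]
contact_force: [-1.4, -0.8, -2.2]
gripper_width: 0.579
t 6.45 pos [ 522.6 -230.9  149.9] zyaw 70.5 F [-1.4 -0.8 -2.2] w 49.4 q [ 0.07  0.41  0.3   1.9  -0.16  0.85  1.68]
target yaw 70.2 turn units [ 0.05  0.   -0.01] | shift in current axes [ 29.9  -3.2 -14.9] | in final axes [ 29.9  -3.3 -14.9]
```

View pics/w5.png

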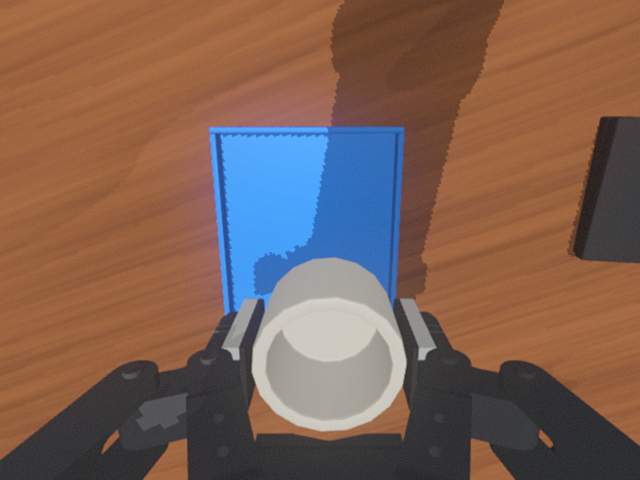

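```bash
python3 -m jog '10 -3 -15 0 0 0 45; 35 0 0 0 0 0 45; 35 0 0 0 0 0 45; 30 0 0 0 0 0 45; 15 0 0 0 0 0 45'; python3 -m jog '6 0 0 0 0 0 45; 0 0 0 0 0 0 45; 0 0 0 0 0 0 45';python3 - <<'E'
from h import *
from station import bot
go((520.6,-246,10.6),70.2,bot.get_obs())
E
```

```text
t: 7.05
eef_pos: [0.5189, -0.2461, 0.0228]
tool_rot: [0.577, -0.406, 0.579, 0.409]
contact_force: [-0.1, 0.1, -1.3]
gripper_width: 0.578
t: 7.35
eef_pos: [0.5213, -0.2476, 0.0205]
tool_rot: [0.579, -0.408, 0.578, 0.406]
contact_force: [0.2, 0.5, -0.5]
gripper_width: 0.581
t 7.35 pos [ 521.3 -247.6   20.5] zyaw 70.3 F [ 0.2  0.5 -0.5] w 49.6 q [ 0.15  0.61  0.24  1.95 -0.24  0.6   1.77]
target yaw 70.2 turn units [0.02 0.   0.02] | shift in current axes [9.9 1.2 1.3] | in final axes [9.9 1.2 1.3]
```

```bash
python3 -m jog '3 0 0 0 0 0 45; 3 0 0 0 0 0 45; 2 0 0 0 0 0 45; 0 0 0 0 0 0 45; 0 0 0 0 0 0 45'; python3 -m jog '1 0 0 0 0 0 45; 0 0 0 0 0 0 45; 0 0 0 0 0 0 45'; python3 -m jog '1 0 0 0 0 0 45; 0 0 0 0 0 0 45; 0 0 0 0 0 0 45'
python3 - <<'E'
from h import *
from station import bot
go((520.6,-246,10.6),70.2,bot.get_obs())
p,d=bot.read_camera('side');cv2.imwrite('pics/s6.png',cv2.resize(p[130:280,340:500,::-1],None,fx=4,fy=4))
E
```

```text
t: 7.85
eef_pos: [0.5203, -0.2471, 0.0113]
tool_rot: [0.578, -0.407, 0.578, 0.407]
contact_force: [0.1, -0.4, -1.3]
gripper_width: 0.578
t: 8.15
eef_pos: [0.5204, -0.2472, 0.0106]
tool_rot: [0.578, -0.407, 0.578, 0.407]
contact_force: [-1.0, 0.3, 3.0]
gripper_width: 0.58
t: 8.45
eef_pos: [0.5205, -0.2472, 0.0105]
tool_rot: [0.578, -0.407, 0.578, 0.407]
contact_force: [-4.9, 2.5, 14.4]
gripper_width: 0.578
t 8.45 pos [ 520.5 -247.2   10.5] zyaw 70.3 F [-4.9  2.5 14.4] w 49.3 q [ 0.16  0.62  0.23  1.96 -0.24  0.59  1.78]
target yaw 70.2 turn units [0.01 0.   0.  ] | shift in current axes [-0.1  0.3  1.2] | in final axes [-0.1  0.3  1.2]
```

View pics/s6.png

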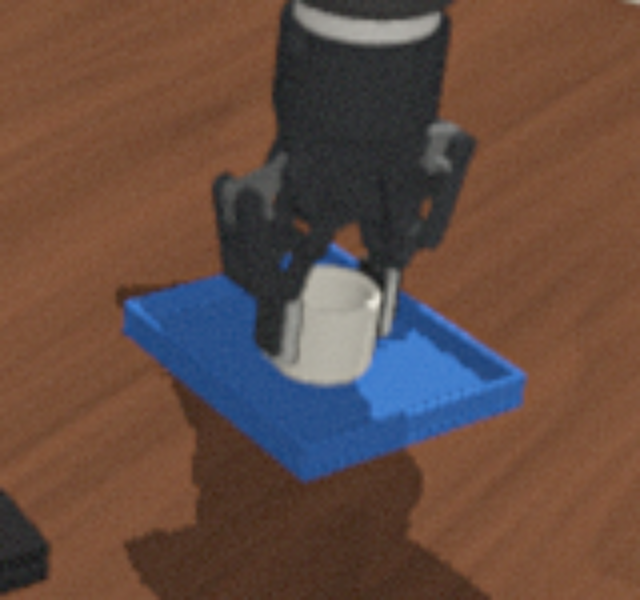

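Cup stands on the tray floor (14 N contact at the expected height). Release slowly and lift.

```bash
python3 -m jog '-1 0 0 0 0 0 52; 0 0 0 0 0 0 58; 0 0 0 0 0 0 66; 0 0 0 0 0 0 66; 0 0 0 0 0 0 66'; python3 -m jog '-10 0 0 0 0 0 66; -25 0 0 0 0 0 66; -40 0 0 0 0 0 75; -40 0 0 0 0 0 75; -20 0 0 0 0 0 75'
python3 - <<'E'
from h import *
from station import bot
go((540.3,267.7,140),78.3,bot.get_obs())
p,d=bot.read_camera('wrist');cv2.imwrite('pics/w7.png',p[:,:,::-1])
p,d=bot.read_camera('side');cv2.imwrite('pics/s7.png',cv2.resize(p[130:280,340:500,::-1],None,fx=4,fy=4))
E
```

```text
t: 9.0
eef_pos: [0.5202, -0.2471, 0.0101]
tool_rot: [0.578, -0.407, 0.578, 0.407]
contact_force: [-0.5, -0.2, -1.0]
gripper_width: 0.772
t: 9.5
eef_pos: [0.5217, -0.2481, 0.1494]
tool_rot: [0.579, -0.408, 0.577, 0.405]
contact_force: [0.0, 0.1, 0.5]
gripper_width: 0.878
t 9.5 pos [ 521.7 -248.1  149.4] zyaw 70.3 F [0.  0.1 0.5] w 74.9 q [ 0.09  0.42  0.31  1.89 -0.17  0.85  1.71]
target yaw 78.3 turn units [-1.34 -0.    0.05] | shift in current axes [  8.7 156.8 491.7] | in final axes [  9.4  86.4 508.8]
```

View pics/w7.png

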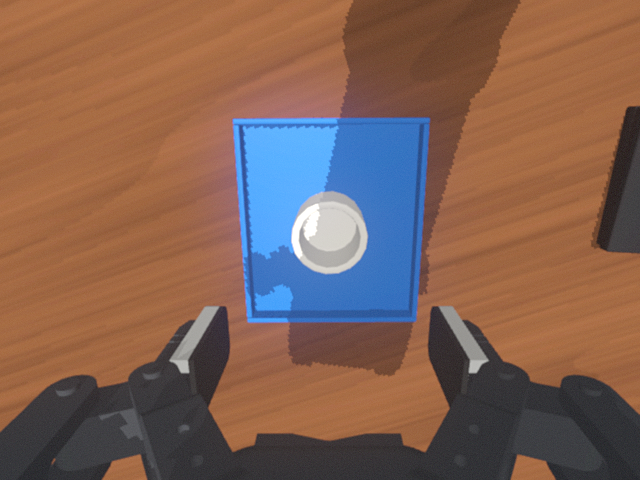

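View pics/s7.png

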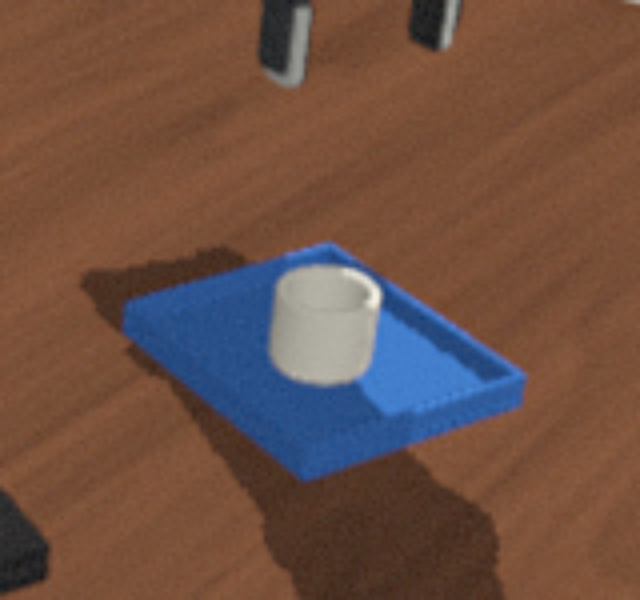

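Cup stands upright mid-tray. Next, stop above the pile to measure it with the wrist camera.

```bash
python3 -m jog '-10 10 25 0 0 0 75; -15 15 40 0 0 0 75; -10 18 44 0 0 0 75; -5 18 44 0 0 0 75; 0 18 44 0 0 0 75'; python3 -m jog '0 17 25 0 0 0 75; 0 14 0 0.4 0 0 75; 0 0 0 0 0 0 75; 0 0 0 0 0 0 75; 0 0 0 0 0 0 75'
python3 - <<'E'
from h import *
from station import bot
go((568.5,-20,190),67.2,bot.get_obs())
for n in('wrist','top','side'):
    c=bot.calibration(n);p,d=bot.read_camera(n);cv2.imwrite(f'pics/{n}8.png',p[:,:,::-1])
    W=cloud(d,c);print(n);seg(W,p,(568,-19),80,[('pile',14,26,0,110)]);seg(W,p,(540,268),75,[('sp',49,62,0,110),('blk',8,22,100,255)])
E
```

```text
t: 10.1
eef_pos: [0.5121, -0.0333, 0.1857]
tool_rot: [0.579, -0.407, 0.578, 0.407]
contact_force: [1.3, -0.5, 0.5]
gripper_width: 0.881
t: 10.6
eef_pos: [0.4921, -0.0022, 0.1853]
tool_rot: [0.587, -0.395, 0.587, 0.394]
contact_force: [0.3, 0.4, 0.1]
gripper_width: 0.877
t 10.6 pos [492.1  -2.2 185.3] zyaw 67.8 F [0.3 0.4 0.1] w 74.9 q [-0.34  0.23  0.25  2.05 -0.07  0.87  1.14]
target yaw 67.2 turn units [ 0.1 -0.   0. ] | shift in current axes [ -4.7 -77.4  12.4] | in final axes [ -4.7 -77.3  13.2]
wrist
pile 7041 z 19.7 ctr [569.7 -19.3] size [56.  99.8] ang 67.1 mean [566.8 -18.3  19.7]
sp 0
blk 2384 z 14.4 ctr [531.1 235.3] size [16.7 90.2] ang 75.4 mean [532.3 232.2  13.9]
top
pile 0
sp 1430 z 53.9 ctr [539.1 265.2] size [ 56.7 100.6] ang 79.2 mean [538.8 264.8  53.9]
blk 632 z 14.0 ctr [540.  268.7] size [90.8 89.8] ang 74.5 mean [534.6 252.8  13.8]
side
pile 1259 z 21.5 ctr [569.5 -19.9] size [ 56.9 103.6] ang 67.1 mean [564.6 -15.6  21.1]
sp 2571 z 56.4 ctr [539.4 268.1] size [ 56.3 101.7] ang 78.1 mean [534.7 270.6  56.2]
blk 1980 z 16.3 ctr [539.4 271.5] size [90.7 90.7] ang 74.8 mean [524.9 289.   15.8]
```

View pics/wrist8.png

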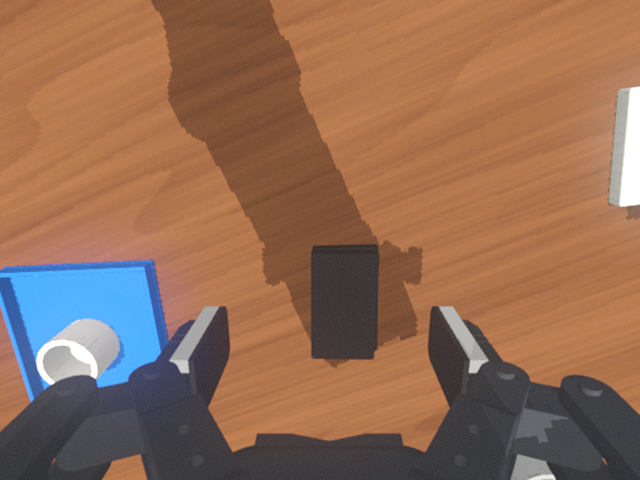

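```bash
python3 - <<'E'
from h import *
from station import bot
go((540.4,268.3,140),78.3,bot.get_obs())
E
python3 -m jog '0 0 10 -0.85 0 0 75; 0 0 20 -0.9 0 0 75; 0 0 35 0 0 0 75; 0 0 44 0 0 0 75; 0 0 44 0 0 0 75';  python3 -m jog '10 0 44 0 0 0 75; 10 0 35 0 0 0 75; 10 5 20 0 0 0 75; 5 3 10 0 0 0 75; 0 0 0 0 0 0 75'; python3 -m jog '0 0 0 0 0 0 75;0 0 0 0 0 0 75'
python3 - <<'E'
from h import *
from station import bot
go((540.4,268.3,140),78.3,bot.get_obs())
E
```

```text
t 10.75 pos [492.   -1.9 185.2] zyaw 67.8 F [ 0.6 -0.2  0.4] w 75.0 q [-0.34  0.23  0.25  2.05 -0.07  0.87  1.13]
target yaw 78.3 turn units [-1.75 -0.    0.  ] | shift in current axes [ 45.2  57.3 268.5] | in final axes [ 45.2   7.4 274.4]
t: 11.25
eef_pos: [0.5268, 0.1484, 0.1854]
tool_rot: [0.549, -0.446, 0.548, 0.446]
contact_force: [0.0, -0.5, -0.7]
gripper_width: 0.877
t: 11.75
eef_pos: [0.5394, 0.257, 0.1493]
tool_rot: [0.547, -0.447, 0.548, 0.448]
contact_force: [-0.3, -0.2, 0.3]
gripper_width: 0.882
t: 11.95
eef_pos: [0.5409, 0.2542, 0.1509]
tool_rot: [0.549, -0.446, 0.548, 0.446]
contact_force: [0.1, -1.1, 0.7]
gripper_width: 0.88
t 11.95 pos [540.9 254.2 150.9] zyaw 78.2 F [ 0.1 -1.1  0.7] w 75.2 q [-0.63  0.44  0.12  1.83 -0.06  0.88  0.88]
target yaw 78.3 turn units [-0.01 -0.    0.01] | shift in current axes [10.9  3.4 13.7] | in final axes [10.9  3.3 13.7]
```

```bash
python3 -m jog '10 3 13.5 0 0 0 75; 30 0 0 0 0 0 75; 20 0 0 0 0 0 75; 10 0 0 0 0 0 75; 0 0 0 0 0 0 75'; python3 -m jog '0 0 0 0 0 0 75;0 0 0 0 0 0 75'
python3 - <<'E'
from h import *
from station import bot
o=bot.get_obs();c=bot.calibration('wrist');p,d=bot.read_camera('wrist');cv2.imwrite('pics/w9.png',p[:,:,::-1])
W=cloud(d,c);seg(W,p,(540,268),75,[('sp',49,62,0,110),('block',8,22,100,255)])
go((540.4,268.3,42),78.3,o)
E
```

```text
t: 12.45
eef_pos: [0.539, 0.2697, 0.0788]
tool_rot: [0.547, -0.447, 0.549, 0.447]
contact_force: [0.2, -0.0, 0.0]
gripper_width: 0.878
t: 12.65
eef_pos: [0.5408, 0.2704, 0.0815]
tool_rot: [0.549, -0.447, 0.547, 0.447]
contact_force: [0.3, -0.7, -0.1]
gripper_width: 0.879
sp 18956 z 54.8 ctr [540.8 268.5] size [ 56.1 101. ] ang 78.1 mean [543.5 265.4  54.8]
block 5845 z 14.7 ctr [540.6 272.2] size [90.4 89.8] ang 74.9 mean [539.  284.9  14.6]
t 12.65 pos [540.8 270.4  81.5] zyaw 78.4 F [ 0.3 -0.7 -0.1] w 75.0 q [-0.64  0.54  0.1   1.86 -0.07  0.75  0.87]
target yaw 78.3 turn units [0.01 0.01 0.01] | shift in current axes [39.5 -0.  -2.2] | in final axes [39.5 -0.1 -2.2]
```

View pics/w9.png

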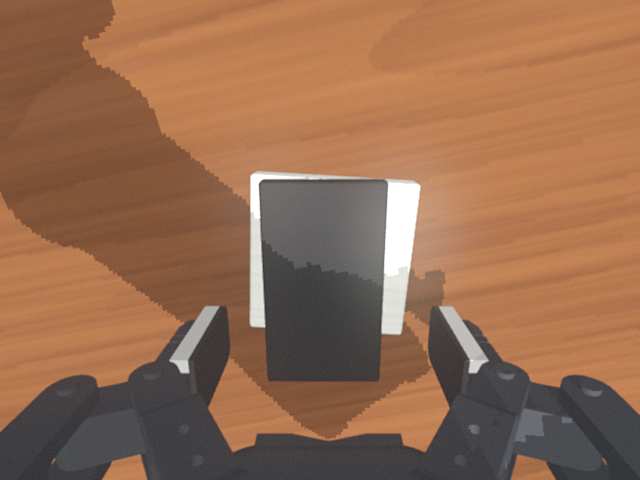

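```bash
python3 -m jog '15 0 -2 0 0 0 75; 15 0 0 0 0 0 75; 8 0 0 0 0 0 75; 0 0 0 0 0 0 75; 0 0 0 0 0 0 70'; python3 -m jog '0 0 0 0 0 0 63;0 0 0 0 0 0 63; 0 0 0 0 0 0 63'
python3 - <<'E'
from h import *
from station import bot
o=bot.get_obs();c=bot.calibration('wrist');p,d=bot.read_camera('wrist');cv2.imwrite('pics/w10.png',p[:,:,::-1])
p,d=bot.read_camera('side');cv2.imwrite('pics/s10.png',cv2.resize(p[260:420,110:300,::-1],None,fx=4,fy=3.7))
go((540.8,268.5,42),78.2,o)
E
```

```text
t: 13.2
eef_pos: [0.5393, 0.2679, 0.0418]
tool_rot: [0.548, -0.447, 0.548, 0.447]
contact_force: [0.4, -0.4, 0.5]
gripper_width: 0.819
t: 13.5
eef_pos: [0.5398, 0.2682, 0.0427]
tool_rot: [0.548, -0.447, 0.548, 0.447]
contact_force: [-0.4, -0.4, 0.1]
gripper_width: 0.743
t 13.5 pos [539.8 268.2  42.7] zyaw 78.4 F [-0.4 -0.4  0.1] w 63.5 q [-0.63  0.59  0.09  1.87 -0.08  0.68  0.87]
target yaw 78.2 turn units [0.03 0.01 0.01] | shift in current axes [ 0.7 -0.9  0.4] | in final axes [ 0.7 -0.9  0.5]
```

View pics/w10.png

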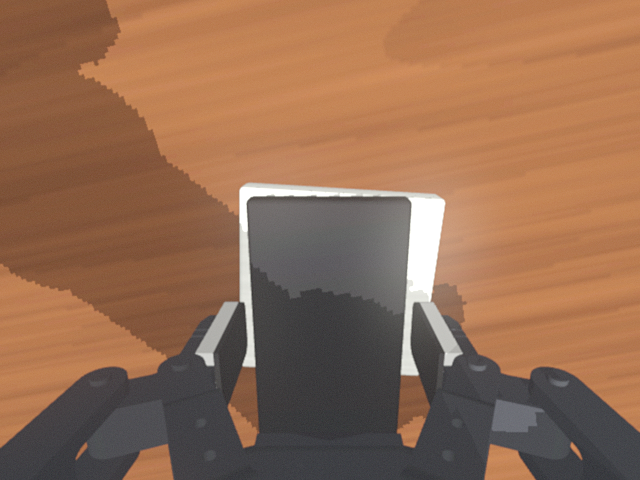

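View pics/s10.png

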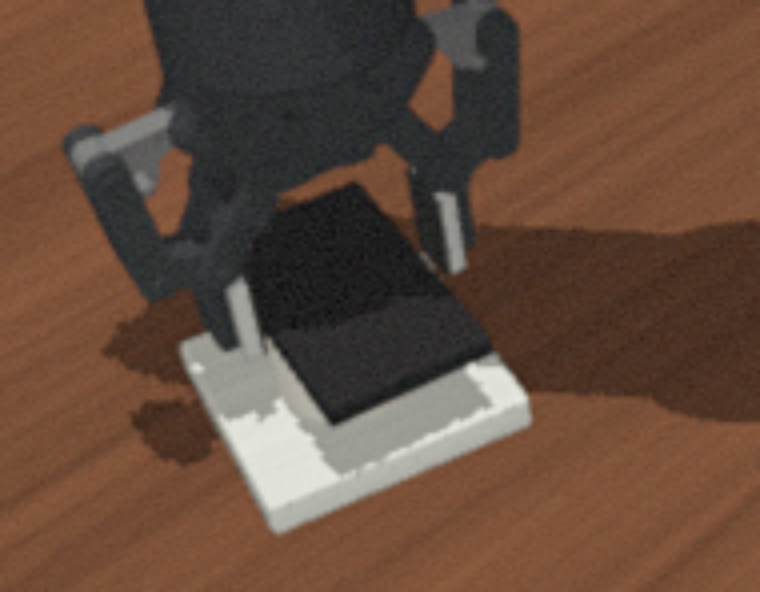

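Jaws straddle the plate evenly with the tips about level with its underside. Close.

```bash
python3 -m jog '1 0 0.4 0 0 0 63; 0 0 0 0 0 0 57; 0 0 0 0 0 0 50; 0 0 0 0 0 0 50; 0 0 0 0 0 0 50' 60; python3 -m jog '0 0 0 0 0 0 50; 0 0 0 0 0 0 50'
python3 - <<'E'
from h import *
from station import bot
o=bot.get_obs()
p,d=bot.read_camera('side');cv2.imwrite('pics/s11.png',cv2.resize(p[260:420,110:300,::-1],None,fx=4,fy=3.7))
go((540.8,268.5,42),78.2,o)
E
```

```text
t: 14.1
eef_pos: [0.5397, 0.2686, 0.0418]
tool_rot: [0.548, -0.447, 0.548, 0.447]
contact_force: [-1.2, -1.0, 5.0]
gripper_width: 0.633
t: 14.3
eef_pos: [0.5397, 0.2686, 0.0418]
tool_rot: [0.548, -0.447, 0.548, 0.447]
contact_force: [-2.1, -0.2, 5.3]
gripper_width: 0.638
t 14.3 pos [539.7 268.6  41.8] zyaw 78.4 F [-2.1 -0.2  5.3] w 54.5 q [-0.63  0.59  0.09  1.87 -0.08  0.68  0.87]
target yaw 78.2 turn units [0.03 0.   0.  ] | shift in current axes [-0.2 -1.1  0.1] | in final axes [-0.2 -1.1  0.1]
```

View pics/s11.png

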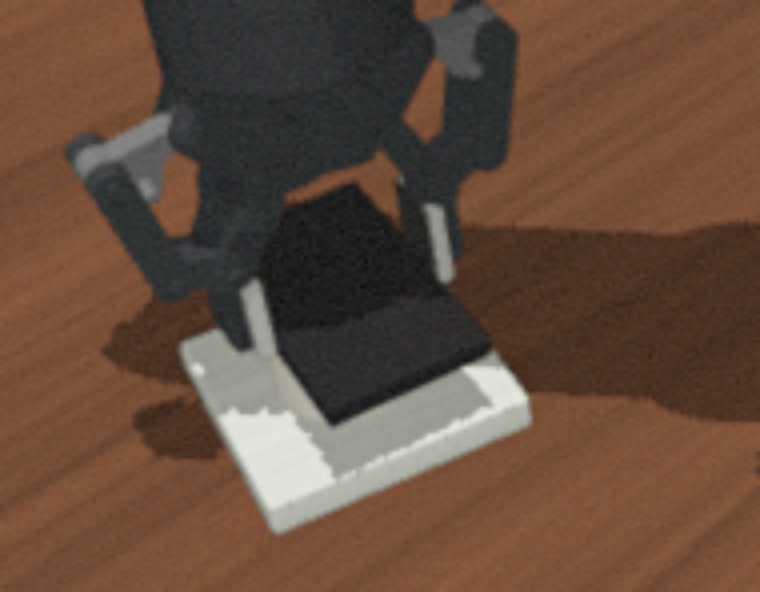

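```bash
python3 -m jog '-2 0 0 0 0 0 50; -5 0 0 0 0 0 50; -12 0 0 0 0 0 50; -15 0 0 0 0 0 50; 0 0 0 0 0 0 50'; python3 -m jog '0 0 0 0 0 0 50; 0 0 0 0 0 0 50; 0 0 0 0 0 0 50'
python3 - <<'E'
from h import *
from station import bot
o=bot.get_obs();c=bot.calibration('wrist');p,d=bot.read_camera('wrist');cv2.imwrite('pics/w12.png',p[:,:,::-1])
W=cloud(d,c);zt=o['eef_pos'][2]*1000+13
seg(W,p,(540,268),75,[('sp',zt-8,zt+8,0,110),('block',8,22,100,255)])
p,d=bot.read_camera('side');cv2.imwrite('pics/s12.png',cv2.resize(p[220:420,110:300,::-1],None,fx=3,fy=3))
go((569.5,-19.5,80),67.1,o)
E
```

```text
t: 14.85
eef_pos: [0.5414, 0.2693, 0.0782]
tool_rot: [0.55, -0.447, 0.546, 0.447]
contact_force: [0.6, -0.1, -0.9]
gripper_width: 0.63
t: 15.15
eef_pos: [0.5392, 0.2682, 0.0749]
tool_rot: [0.548, -0.447, 0.548, 0.447]
contact_force: [1.1, -0.2, -1.2]
gripper_width: 0.633
sp 29446 z 87.8 ctr [538.9 268.9] size [81.3 97.6] ang 78.4 mean [540.9 267.4  87.9]
block 3702 z 14.6 ctr [527.5 275.7] size [90.3 62.6] ang 74.9 mean [509.7 288.7  14.4]
t 15.15 pos [539.2 268.2  74.9] zyaw 78.4 F [ 1.1 -0.2 -1.2] w 54.1 q [-0.64  0.55  0.1   1.86 -0.08  0.74  0.87]
target yaw 67.1 turn units [ 1.88 -0.01 -0.01] | shift in current axes [  -5.   -87.6 -275.8] | in final axes [  -5.1 -139.9 -253.3]
```

View pics/w12.png

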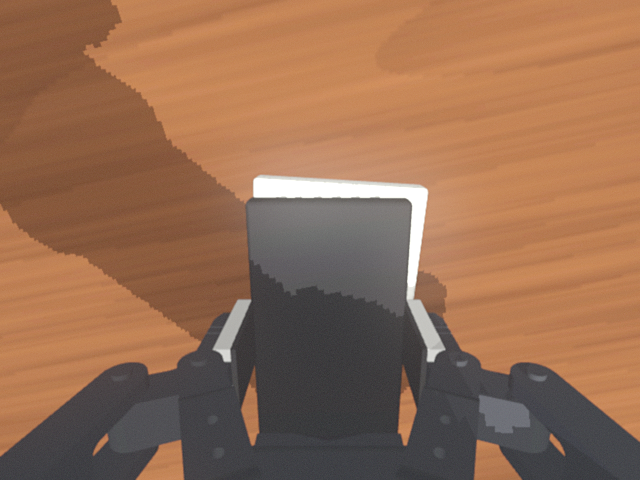

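View pics/s12.png

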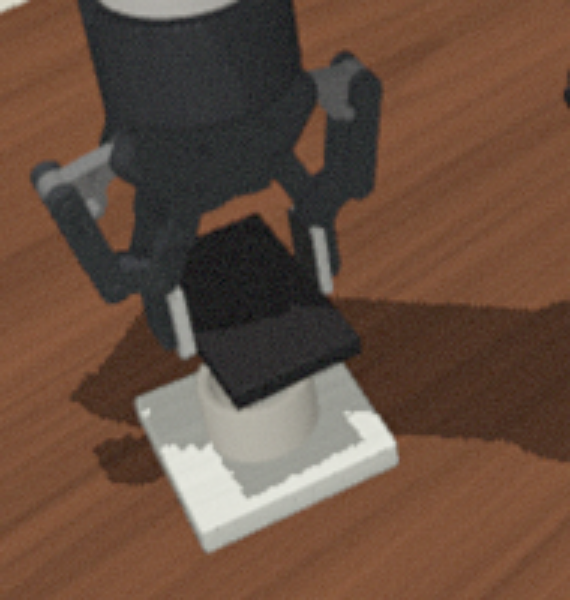

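Plate held level with the lower cup bare beneath. Carrying it to the pile.

```bash
python3 -m jog '-15 0 0 0 0 0 50; -15 -5 -15 0 0 0 50; 0 -12 -30 0 0 0 50; 0 -12 -38 0 0 0 50; 0 -12 -38 0 0 0 50'; python3 -m jog '0 -12 -38 0 0 0 50; 0 -12 -38 0 0 0 50; 0 -10 -30 0 0 0 50; 0 -6 -20 0 0 0 50; 0 -3 -12 0 0 0 50';python3 -m jog '0 0 0 0.6 0 0 50; 0 0 0 0.8 0 0 50; 0 0 0 0.5 0 0 50; 0 0 0 0 0 0 50; 0 0 0 0 0 0 50';python3 - <<'E'
from h import *
from station import bot
go((568.7,-19,60),67.1,bot.get_obs())
E
```

```text
t: 15.75
eef_pos: [0.5562, 0.1394, 0.1072]
tool_rot: [0.549, -0.447, 0.547, 0.446]
contact_force: [1.3, -0.4, -0.1]
gripper_width: 0.635
t: 16.25
eef_pos: [0.5701, -0.0061, 0.1069]
tool_rot: [0.549, -0.446, 0.549, 0.445]
contact_force: [-0.7, 0.2, -1.7]
gripper_width: 0.635
t: 16.75
eef_pos: [0.5698, -0.0019, 0.1059]
tool_rot: [0.59, -0.391, 0.589, 0.391]
contact_force: [0.2, 1.8, -1.4]
gripper_width: 0.634
t 16.75 pos [569.8  -1.9 105.9] zyaw 67.1 F [ 0.2  1.8 -1.4] w 54.1 q [-0.25  0.46  0.19  1.93 -0.12  0.76  1.17]
target yaw 67.1 turn units [0. 0. 0.] | shift in current axes [ 45.9  -5.6 -16.2] | in final axes [ 45.9  -5.6 -16.2]
```

```bash
python3 -m jog '15 -5.5 -16 0 0 0 50; 20 0 0 0 0 0 50; 10 0 0 0 0 0 50; 0 0 0 0 0 0 50; 0 0 0 0 0 0 50';python3 -m jog '0 0 0 0 0 0 50;0 0 0 0 0 0 50';python3 - <<'E'
from h import *
from station import bot
o=bot.get_obs();go((568.7,-19,16.8),67.1,o)
for n in('wrist','side'):
    c=bot.calibration(n);p,d=bot.read_camera(n);np.savez(n+'13.npz',p=p,d=d,**c)
    W=cloud(d,c);print(n);seg(W,p,(568,-19),75,[('pile',15,25,0,110),('sp',66,82,0,110)])
    cv2.imwrite(f'pics/{n}13.png',p[:,:,::-1] if n=='wrist' else cv2.resize(p[150:310,250:410,::-1],None,fx=3.7,fy=3.7))
E
```

```text
t: 17.25
eef_pos: [0.5688, -0.0186, 0.0606]
tool_rot: [0.59, -0.39, 0.589, 0.391]
contact_force: [-0.7, 0.2, -0.7]
gripper_width: 0.638
t: 17.45
eef_pos: [0.5691, -0.0188, 0.0611]
tool_rot: [0.59, -0.391, 0.589, 0.39]
contact_force: [0.1, -0.3, -1.3]
gripper_width: 0.632
t 17.45 pos [569.1 -18.8  61.1] zyaw 67.0 F [ 0.1 -0.3 -1.3] w 53.9 q [-0.21  0.53  0.17  1.95 -0.14  0.67  1.22]
target yaw 67.1 turn units [-0.01  0.01  0.01] | shift in current axes [44.3  0.4 -0.4] | in final axes [44.3  0.3 -0.4]
wrist
pile 2081 z 19.7 ctr [527.6  -2.4] size [54.8  8.4] ang 67.1 mean [526.8  -3.6  19.5]
sp 36609 z 74.1 ctr [569.1 -18. ] size [81. 98.] ang 67.0 mean [562.9 -15.9  74.1]
side
pile 1007 z 21.4 ctr [568.5 -19.6] size [ 57.2 101.2] ang 67.1 mean [559.5 -10.2  21.1]
sp 1105 z 75.6 ctr [570.7 -14.1] size [ 67.6 101.6] ang 67.1 mean [556.4 -14.8  75.1]
```

View pics/wrist13.png

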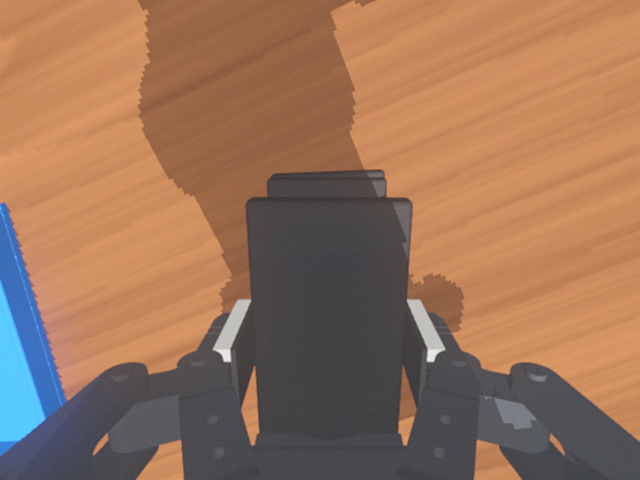

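View pics/side13.png

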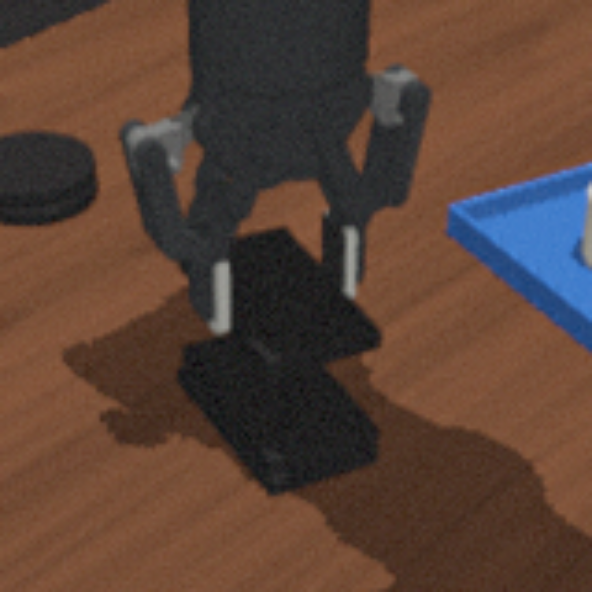

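Run:
```python
from h import *
f=np.load('wrist13.npz');c={k:f[k] for k in('fx','fy','cx','cy','T')};W=cloud(f['d'],c)*1000
a=np.radians(67.05);zz=np.array([np.cos(a),np.sin(a)]);yy=np.array([-zz[1],zz[0]])
X=W-np.array([569.1,-18.8,0]);Y=X[:,:,:2]@yy;Z=X[:,:,:2]@zz
P=lambda v:np.round(np.percentile(v,[0.5,2,50,98,99.5]),1)
m=(abs(W[:,:,2]-19.7)<2.5)&(abs(Y)<70)&(abs(Z)<40)&(f['p'].max(2)<110)
n=(abs(W[:,:,2]-74.1)<2.5)&(abs(Y)<70)&(abs(Z)<31)&(f['p'].max(2)<110)
print('pile Y',P(Y[m]),'Z',P(Z[m]));
for s in(Y>30,Y>0): print('sp Y',P(Y[n&s]),'Z',P(Z[n&s]))
# plate tilt
A=np.c_[Y[n],Z[n],np.ones(n.sum())];print(np.linalg.lstsq(A,W[:,:,2][n],rcond=None)[0])
print('visible ylow',P(Y[n]))
```

```text
pile Y [40.5 40.7 44.8 48.6 48.7] Z [-27.8 -27.   -2.4  24.5  26.7]
sp Y [30.1 30.4 39.9 48.9 49.1] Z [-26.8 -25.9  -0.3  26.6  27.8]
sp Y [ 0.3  1.1 26.4 48.6 49. ] Z [-26.8 -26.    0.3  26.9  27.8]
[-1.48626128e-03  1.93052859e-03  7.40860057e+01]
visible ylow [-45.2 -42.8   8.6  48.   48.9]
```

```bash
python3 -m jog '10 -0.3 -0.7 0 0 0 50; 15 0 0 0 0 0 50; 10 0 0 0 0 0 50; 4 0 0 0 0 0 50; 0 0 0 0 0 0 50';python3 -m jog '2 0 0 0 0 0 50;0 0 0 0 0 0 50;0 0 0 0 0 0 50';python3 - <<'E'
from h import *
from station import bot
o=bot.get_obs();go((568.6,-19.6,16.8),67.1,o)
E
```

```text
t: 18.05
eef_pos: [0.5677, -0.0198, 0.02]
tool_rot: [0.589, -0.39, 0.59, 0.391]
contact_force: [0.6, -1.0, -0.3]
gripper_width: 0.636
t: 18.35
eef_pos: [0.5688, -0.0198, 0.0196]
tool_rot: [0.59, -0.39, 0.589, 0.39]
contact_force: [0.3, -0.3, -1.3]
gripper_width: 0.634
t 18.35 pos [568.8 -19.8  19.6] zyaw 67.0 F [ 0.3 -0.3 -1.3] w 54.1 q [-0.19  0.59  0.16  1.97 -0.16  0.59  1.23]
target yaw 67.1 turn units [-0.02  0.    0.01] | shift in current axes [2.8 0.3 0.1] | in final axes [2.8 0.3 0.1]
```

```bash
python3 -m jog '1.3 0 0 0 0 0 50;0 0 0 0 0 0 50;0 0 0 0 0 0 50'; python3 -m jog '0.8 0 0 0 0 0 50;0 0 0 0 0 0 50;0 0 0 0 0 0 50'; python3 -m jog '0.6 0 0 0 0 0 50;0 0 0 0 0 0 50;0 0 0 0 0 0 50';python3 - <<'E'
from h import *
from station import bot
o=bot.get_obs();go((568.6,-19.6,16.8),67.1,o)
for n in('wrist','side'):
    c=bot.calibration(n);p,d=bot.read_camera(n)
    cv2.imwrite(f'pics/{n}14.png',p[:,:,::-1] if n=='wrist' else cv2.resize(p[170:310,260:400,::-1],None,fx=4.2,fy=4.2))
E
```

```text
t: 18.65
eef_pos: [0.5685, -0.0198, 0.0181]
tool_rot: [0.59, -0.39, 0.59, 0.39]
contact_force: [0.6, 0.4, -2.0]
gripper_width: 0.639
t: 18.95
eef_pos: [0.5685, -0.0198, 0.0172]
tool_rot: [0.59, -0.39, 0.59, 0.39]
contact_force: [-0.3, 0.1, -1.2]
gripper_width: 0.633
t: 19.25
eef_pos: [0.5686, -0.0198, 0.0168]
tool_rot: [0.59, -0.39, 0.59, 0.39]
contact_force: [-0.4, -0.3, 3.0]
gripper_width: 0.637
t 19.25 pos [568.6 -19.8  16.8] zyaw 67.0 F [-0.4 -0.3  3. ] w 54.4 q [-0.19  0.6   0.15  1.97 -0.16  0.59  1.23]
target yaw 67.1 turn units [-0.02  0.    0.  ] | shift in current axes [-0.   0.1  0.2] | in final axes [-0.   0.1  0.2]
```

View pics/side14.png

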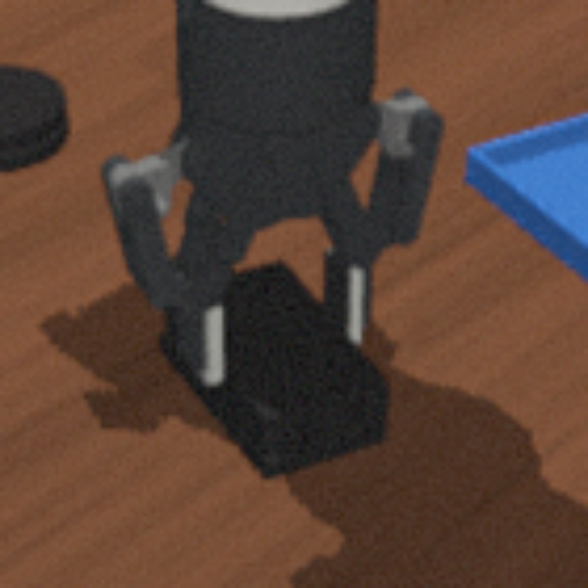

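Contact began at exactly the expected height (16.8 mm, 3–4 N) and the plates line up. Seat a touch more, then release slowly.

```bash
python3 -m jog '0.3 0 0 0 0 0 50;0 0 0 0 0 0 50;0 0 0 0 0 0 50'; python3 -m jog '0 0 0 0 0 0 57;0 0 0 0 0 0 60;0 0 0 0 0 0 66;0 0 0 0 0 0 70;0 0 0 0 0 0 70';python3 -m jog '-5 0 0 0 0 0 70;-15 0 0 0 0 0 70;-30 0 0 0 0 0 70;-40 0 0 0 0 0 70;-40 0 0 0 0 0 70';python3 -m jog '-10 0 0 0 0 0 70;0 30 0 0 0 0 70;0 30 0 0 0 0 70;0 0 0 0 0 0 70;0 0 0 0 0 0 70';python3 - <<'E'
from h import *
from station import bot
o=bot.get_obs();go((568.6,-19.6,16.8),67.1,o)
for n in('wrist','side','top'):
    c=bot.calibration(n);p,d=bot.read_camera(n)
    W=cloud(d,c);print(n);seg(W,p,(568,-19),75,[('sp',25.5,36,0,110),('low',3,22,0,60)]);seg(W,p,(520,-247),75,[('rim',37,52,130,255)])
    cv2.imwrite(f'pics/{n}15.png',p[:,:,::-1] if n!='side' else cv2.resize(p[150:310,260:480,::-1],None,fx=3.6,fy=3.6))
E
```

```text
t: 19.65
eef_pos: [0.5686, -0.0198, 0.0167]
tool_rot: [0.59, -0.39, 0.59, 0.39]
contact_force: [-1.2, 0.1, 6.5]
gripper_width: 0.636
t: 20.15
eef_pos: [0.5685, -0.0198, 0.0162]
tool_rot: [0.59, -0.39, 0.59, 0.39]
contact_force: [0.8, 0.0, 0.0]
gripper_width: 0.822
t: 20.65
eef_pos: [0.5683, -0.0199, 0.1487]
tool_rot: [0.59, -0.39, 0.59, 0.39]
contact_force: [0.5, 0.4, 0.2]
gripper_width: 0.818
t: 21.15
eef_pos: [0.5132, 0.0039, 0.1569]
tool_rot: [0.59, -0.39, 0.589, 0.39]
contact_force: [0.7, 0.3, 0.9]
gripper_width: 0.818
t 21.15 pos [513.2   3.9 156.9] zyaw 67.0 F [0.7 0.3 0.9] w 69.8 q [-0.3   0.3   0.2   2.02 -0.08  0.82  1.12]
target yaw 67.1 turn units [-0.01  0.01  0.01] | shift in current axes [ 1.401e+02 -6.010e+01 -1.000e-01] | in final axes [ 1.401e+02 -6.020e+01 -1.000e-01]
wrist
sp 9097 z 29.7 ctr [569.3 -19.5] size [ 56.2 101.1] ang 66.6 mean [566.4 -18.2  29.7]
low 30 z 17.5 ctr [518.4 -13.8] size [18.7  0.8] ang 66.7 mean [518.7 -12.7  17.5]
rim 1543 z 42.5 ctr [ 522.9 -244.6] size [45.2 50. ] ang 51.6 mean [ 522.6 -242.    41.8]
side
sp 1212 z 31.4 ctr [568.8 -20.1] size [ 57.  102.9] ang 66.6 mean [564.9 -16.7  31.3]
low 519 z 11.9 ctr [563.7   5.3] size [109.  49.] ang 7.0 mean [548.9   4.   12.4]
rim 259 z 43.4 ctr [ 520.  -246.5] size [48.3 51.5] ang 1.7 mean [ 519.4 -245.2   42.8]
top
sp 0
low 0
rim 121 z 42.9 ctr [ 520.1 -248.5] size [47.5 47. ] ang 85.8 mean [ 521.4 -249.6   42.9]
```

View pics/wrist15.png

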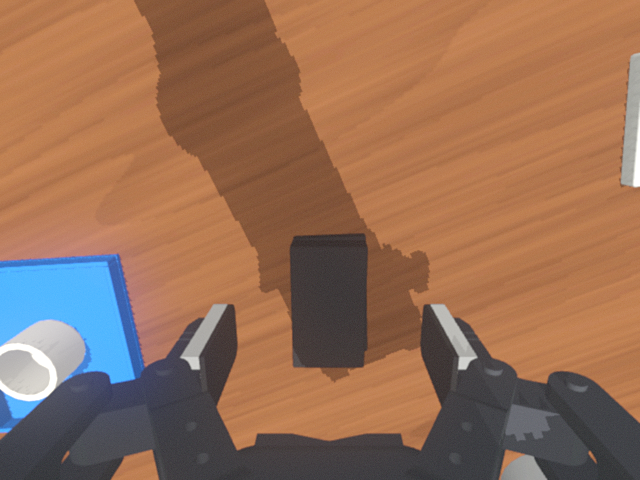

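View pics/side15.png

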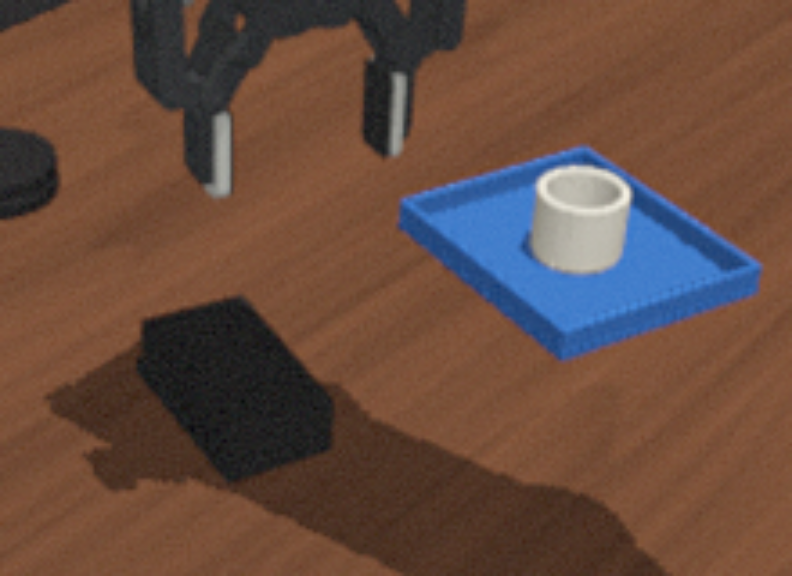

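The spacer is measured within 1 mm and 0.5° of where the pile was, lying flat at z ≈ 30 mm. The cup is upright in the tray and the gripper is clear.

```bash
python3 -c "
from station import bot
print(bot.hand_in(), bot.get_obs()['t'])"
```

```text
the job is handed in; nothing more can be done
the job is handed in; nothing more can be done
```

The cup is standing upright in the middle of the blue tray. The spacer plate is lying flat on top of the rectangular pile. I handed the job in at about 21 s, with the gripper open and clear of everything.

- **Cup:** I set it down on the tray floor with about 14 N of contact at the expected height. Its rim is at about z = 43 mm and it is upright near the tray centre; the last three camera readings put it within about 3 mm of each other.
- **Spacer:** I set it down with 3–6 N of contact. The wrist camera then put it at (569.3, −19.5) mm, short-side angle 66.6°. The pile measured (569.7, −19.3) mm and 67.1° beforehand, so it is within about 1 mm and 0.5°. Its top surface is at about 30 mm, as expected for three plates.
- **Checks that failed or disagreed:**
  - The side camera agreed to about 1 mm, apart from its usual 1.5–2 mm height offset.
  - The last top-camera check found no plate on the pile at all. The arm was probably in its view; I did not check that picture.
  - The covered pile plates are mostly hidden now, so I judged that the pile had not moved from the low contact forces and the side picture, not from a fresh measurement.

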